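# Snap a gas nozzle onto a welding-gun neck and prove it by a pull

### The job

Fit the new, bright copper gas nozzle on the welding-gun neck that stands in the vise: lower it over the contact tip, wide end down, and press it straight down until it snaps over the retaining balls and its rim sits fully home on the black collar. Then prove that it holds: pull it straight up with a slowly rising force to about 15 N, hold that pull for about half a second, without passing 20 N, then ease off and let go, leaving the nozzle upright and fully home on the neck. Leave the worn nozzle and everything else on the bench where it is.

Things in the scene. Friction and masses are not known exactly. Their poses are not given: they have to be found in the camera images.
- nozzle_mid (a point): Centre (half-way up, on the axis) of the loose new gas nozzle: bright copper tube, 130 to 200 g, standing upright on the bench on its wide open rear end. 75 mm long: barrel 32 mm in diameter over the lower 50 mm, taper, then 24 mm over the top 15 mm. z axis up along the tube; round, so yaw does not matter.
- nozzle_rim (a point): Centre of the nozzle's rear rim, 37.5 mm below nozzle_mid. The bore is open from below: mouth 29 mm in diameter, narrowing over the first 10 mm to a snap lip of 24 mm, with a groove above the lip. Fully home, this point coincides with the origin of neck.
- neck: Welding-gun neck clamped upright in a blue bench vise (75 mm jaws, tops 70 mm below this origin); fixed, but placed and turned anew each time. Origin: centre of the top face of its black collar (32 mm diameter), the nozzle's seat. z up. On this axis above the seat: brass head, 22 mm diameter up to 30 mm, coned to 14 mm at 38 mm, then the copper contact tip, 9 mm diameter, up to 66 mm.
- neck_balls (a point): On the neck's axis, 15 mm above the seat, amid four sprung steel retaining balls that stand out of the brass head. Pushing the nozzle down, they are met with the rim about 14 mm above the seat; the push rises to 15 to 20 N at about 6 mm, then the nozzle snaps over and is drawn down onto the collar.
- neck_tip (a point): Top end of the contact tip, 66 mm above the seat. Pulled up from home the nozzle gives elastically: it leaves the collar at about 5 N, then takes about 6 to 7 N per mm of lift (15 N at about 1.5 mm); it springs back home when eased off or let go, but comes off the balls at about 3 mm of lift, 24 to 27 N.
- worn_nozzle: The old nozzle: dark, sooty, with beads of spatter, 30 mm in diameter and 60 mm tall, standing on the bench (origin: centre of its underside). Leave alone.
- dip_tin: Closed tin with a green label, 58 mm in diameter, 50 mm tall, standing on the bench (origin: centre of its underside). Leave alone.
- tube_offcut: Dark steel square tube, 50 x 50 mm, 100 mm tall, standing (origin: centre of its underside). Leave alone.
- tape_measure: Red and black tape measure, about 76 x 36 x 53 mm (origin: centre of its underside). Leave alone.
- spring_clamp: Orange and grey spring clamp lying flat, about 140 mm long, 22 mm high (origin: on the bench under its pivot). Leave alone.
- wire_brush: Wire brush with a wooden back lying on its bristles, about 235 mm long, 36 mm high (origin: on the bench under its middle). Leave alone.
- spanner: Steel spanner lying flat on the bench in front of the arm (origin: under its middle). Leave alone.

How it is judged (in metres and radians):
On the way, in this order (a step that is already met when the one before it is completed fails the run):
1. the nozzle has snapped on: its rim sits on the collar (within 1.2 mm), centred and upright (z of nozzle_mid in the frame of neck below 0.0387 m and horizontal distance between nozzle_mid and neck below 0.003 m and angle between nozzle_mid's own z axis and vertical below 0.06 rad), for 0.2 s.
2. the nozzle is pulled up off the collar (by 0.4 to 3.5 mm) against its retaining balls with more than about 10 N, which is 14 N of contact force added up over the four sloping ball contacts (z of nozzle_mid in the frame of neck between 0.0379 and 0.041 m and contact force between nozzle and neck above 14 N), for 0.3 s.
At the end, for the whole second after the job is handed in: The nozzle has been let go and rests fully home on the neck: rim within 1.2 mm of the collar, axis within 3 mm of the neck's and within 0.06 rad of upright (all of step 1 and linear speed of nozzle below 0.01 m/s); the robot touches nothing.
It fails at once if the nozzle is pulled with clearly more than 20 N while it is on the retaining balls (31 N of contact force added up over the four sloping ball contacts, which is a pull of about 22 N) (z of nozzle_mid in the frame of neck between 0.0384 and 0.0415 m and horizontal distance between nozzle_mid and neck below 0.005 m and contact force between nozzle and neck above 31 N).
It fails at once if the worn nozzle, the tin or another thing on the bench is moved by more than 25 mm (distance of any of worn_nozzle, dip_tin, tube_offcut, tape_measure, spring_clamp, wire_brush, spanner from where it was at the start of the episode above 0.025 m).
It also fails if it takes over 61 s, if anything falls off the work surface, if the arm or the gripper's body presses on something with over 40 N, if the wrist force passes 120 N, or if a joint passes its speed limit or range.

### The arm

A 7-joint arm with a two-finger parallel gripper is mounted at the origin on the work surface. World frame = base frame: x ahead of the robot, y to its left, z up, the work surface at z = 0. Lengths are in mm, angles in rad, forces in N, time in s.
With the tool pointing down it reaches from about 400 to 900 mm from the base axis. Payload 5.6 kg.
Tool frame: the origin (TCP) lies midway between the tips of the shut fingers; the grasp point (between the pads) lies 19 mm behind it (grip_point_offset is the distance from the TCP to the grasp point, in mm); z points along the fingers, y is the direction in which the jaws open and shut (so a half turn about z gives the same grasp; the last joint's range is limited). The gripper opens to 92 mm and grips with 3 to 60 N. Pads are 20 mm wide; open, the fingers measure 128 mm over their backs; the gripper's body (75 mm by 189 mm) begins 69 mm behind the grasp point.
Start: joints at [1.209, 0.468, -0.012, 1.603, 0.006, 1.071, -0.056], TCP at [203.686, -617.269, 214.592] pointing down, gripper open.
Joint ranges: [-2.53, 2.53], [-0.31, 2.02], [-1.57, 1.55], [0.28, 2.44], [-1.29, 4.43], [0.15, 1.84], [-2.92, 2.92]. Speed limits (rad/s): [2.57, 2.57, 3.14, 3.14, 3.14, 3.14, 3.14].

### API

Orientations are given as a unit quaternion [w, x, y, z].
In Python, from rig import * gives the robot as it stands. The module is installed in compiled form; this text tells all that it offers.
- The arm moves only by the tool jog_arm, never from a script. Its argument "plan" is one flat list of numbers, 7 for each row, row after row: the shift along the tool's x, y, z normalised to -1 to 1, where 1 is 0.5 m, then the turn, a rotation vector about the tool's x, y, z normalised to -1 to 1, where 1 is 360 degrees, then the gripper's target within -1 to 1 (shut at 1, half-way at 0, fully open at -1). A call has 1 to 5 rows; each row is the pose to reach, as a shift and turn from the pose commanded when the call began, along the tool's axes at that moment, turning the shorter way round; what a row does not reach only later rows make up. A row lasts 1/12 s, in which the tool goes at most 41.7 mm and 7.16 degrees, less where a joint would pass 70% of its speed; a pose out of reach is approached as far as the arm can. A call with a number of a shift or a turn outside -1 to 1 is refused whole. A call with a gripper value outside its range is refused whole. The fingers move at their own pace and stop on an object; the grip force is fixed at half the most. Time passes only in rows, so rows that repeat a pose let the fingers close. It gives the time, the measured TCP pose, the force and the opening at its end, in the units of the state.
- sense(): the state, without advancing time (a new reading comes with each control period).
- grab_frame(name): name is "scene" or "top" or "wrist"; returns a dict with "frame" (480x640x3 uint8, red, green, blue), "K" (3x3 intrinsics, pixels), "k1" (the pictures are not rectified: a ray, as slopes to the right and down, at radius r is drawn at 1 + k1 r^2 times it, then the intrinsics apply), "position" and "rotation" of the camera in the world. Camera axes: x right, y down, z forward; pixel columns grow to the right and rows downward; lengths in mm; the calibration is good to about 2 mm. A picture is of the moment at which its call begins. There is no depth.
- job_done(): hands the job in, once; it reports no verdict.
Trained networks look in a picture, given as the dict that the camera call returned (one of the last four; its "shot" number tells which), for a name from the list of things; names that differ only in an ending like _2 or _b are one class to them, and where a whole thing is asked for, a point or a joint stands for the part that bears it (a point fixed in the world has none). Each returns a list of dicts, best first, with "score" (0 to 1); they miss things now and then, are a little off and sometimes report something else, mostly with a low value. They report only what shows in the picture. A call takes as long as a camera call.
- spot_in(picture, name): "centre" ([x, y, z] in mm, in world coordinates, good to about 4 mm: the middle of the surface that is visible of it).
- masks_of(picture, name): "mask" (480x640 bool, what is visible of it).
The state is a dict: "time": time; "joint_pos": joint angles; "joint_vel": joint speeds; "joint_efforts": joint torques, N m; "position": TCP position; "eef_rot": TCP orientation; "force": force on the tool from outside, world axes, zero at the start; "wrist_torque": the same for the moment, N m; "width": finger opening in mm.
Only numpy, scipy, OpenCV 4.12 (cv2) and the standard library are available. Lean on these libraries where they do the work, as an engineer would, in place of code of your own. Each camera call takes 0.05 s, during which the arm holds its last target. There are 200 camera calls.

## Working session

There is one attempt and no reset: what is moved stays moved. The work goes in short steps, Python scripts to look and compute and a tool call to move; the robot and the scene stay as the last step left them, time stands still between calls to the robot, and variables do not carry over. Pictures are saved under pics/ and viewed, about 8 in all and at most 12, crops included, and the job is handed in when it is done.

Besides the shell and the picture viewer there is one more tool, called after "Call:" as a command line: name --argument value ..., lists and objects as JSON in quotes. jog_arm: Moves the arm, as the interface text tells. Scaled input: -1 to 1 covers 0.5 m each way for a shift and 360 degrees each way for a turn. Its arguments: {"type":"object","properties":{"plan":{"type":"array"}},"required":["plan"]}

```bash
mkdir -p pics
cat > h.py <<'E'
from rig import *
import numpy as np, cv2
from scipy.spatial.transform import Rotation as R
def ray(p,u,v):
    K=np.array(p["K"]);d=np.array([(u-K[0,2])/K[0,0],(v-K[1,2])/K[1,1]]);s=d.copy()
    for _ in range(20): s=d/(1+p["k1"]*(s@s))
    r=np.array(p["rotation"])@np.array([s[0],s[1],1]);return np.array(p["position"]),r/np.linalg.norm(r)
def proj(p,X):
    c=np.array(p["rotation"]).T@(np.array(X,float)-np.array(p["position"]));s=c[:2]/c[2];s=s*(1+p["k1"]*(s@s));K=np.array(p["K"])
    return K[0,0]*s[0]+K[0,2],K[1,1]*s[1]+K[1,2]
def tri(rs):
    A=0;b=0
    for c,d in rs:
        M=np.eye(3)-np.outer(d,d);A=A+M;b=b+M@c
    return np.linalg.solve(A,b)
def save(p,n): cv2.imwrite("pics/"+n+".png",cv2.cvtColor(p["frame"],cv2.COLOR_RGB2BGR))
E
python3 - <<'E'
from h import *
np.set_printoptions(precision=2,suppress=True)
s=sense();print(s)
for n in ["scene","top"]:
    p=grab_frame(n);save(p,n);print(n,p["position"],p["K"],p["k1"],np.array(p["rotation"]))
    for t in ["nozzle_mid","neck","worn_nozzle","dip_tin","tube_offcut","tape_measure","spring_clamp","wire_brush","spanner"]:
        print(t,[(np.round(q["centre"]),round(q["score"],2)) for q in spot_in(p,t)][:3])
E
```

```text
{'time': 0.0, 'joint_pos': array([ 1.21,  0.47, -0.01,  1.6 ,  0.01,  1.07, -0.06]), 'joint_vel': array([-0., -0.,  0., -0., -0., -0.,  0.]), 'joint_efforts': array([  0.  , -52.06,  -0.01, -24.37,  -0.06,   0.02,   0.  ]), 'position': array([ 203.44, -616.72,  213.62]), 'eef_rot': array([-0.  ,  0.99,  0.16, -0.  ]), 'force': array([-0.15,  0.59, -0.79]), 'wrist_torque': array([-0.04, -0.01,  0.02]), 'width': 91.68322213544764}
scene [1380.13   64.19 1048.89] [[567.35   0.   324.68]
 [  0.   567.35 238.95]
 [  0.     0.     1.  ]] -0.10752201161444189 [-0.26  0.62  0.68 -0.28]
nozzle_mid [(array([ 459., -321.,   44.]), 0.82)]
neck [(array([602., 112., 155.]), 0.86)]
worn_nozzle [(array([ 609., -203.,   43.]), 0.72)]
dip_tin [(array([ 476., -139.,   45.]), 0.8)]
tube_offcut [(array([ 658., -411.,   67.]), 0.71)]
tape_measure [(array([552., 372.,  50.]), 0.76)]
spring_clamp [(array([411., 370.,  16.]), 0.57)]
wire_brush [(array([343., 228.,  36.]), 0.66)]
spanner [(array([360., -24.,   8.]), 0.6)]
top [ 420.06  -23.7  1161.18] [[445.46   0.   318.74]
 [  0.   445.46 241.01]
 [  0.     0.     1.  ]] -0.08497736406363986 [-0.04  0.71 -0.71  0.02]
nozzle_mid [(array([ 451., -319.,   54.]), 0.7), (array([586.,  90., 116.]), 0.5)]
neck [(array([583.,  85., 118.]), 0.76)]
worn_nozzle [(array([ 592., -203.,   55.]), 0.67)]
dip_tin [(array([ 464., -136.,   51.]), 0.92)]
tube_offcut [(array([ 638., -417.,   65.]), 0.91)]
tape_measure [(array([537., 376.,  46.]), 0.95)]
spring_clamp [(array([403., 375.,  22.]), 0.6)]
wire_brush [(array([314., 204.,  38.]), 0.66), (array([587.,  84., 117.]), 0.57)]
spanner [(array([367., -23.,   4.]), 0.86), (array([ 643., -415.,   61.]), 0.75), (array([ 453., -322.,   49.]), 0.41)]
```

```bash
sed -i 's/^def ray/def RM(p):\n    q=np.array(p["rotation"]);return R.from_quat([*q[1:],q[0]]).as_matrix()\ndef ray/; s/np.array(p\["rotation"\])@/RM(p)@/; s/np.array(p\["rotation"\]).T/RM(p).T/' h.py
python3 - <<'E'
from h import *
for n in ["scene","top"]:
    p=grab_frame(n)
    for t,X in [("noz",[452,-320,37]),("neck",[585,88,150])]: print(n,t,np.round(proj(p,X)))
    for t in ["nozzle_mid","neck"]:
        for m in masks_of(p,t)[:2]:
            y,x=np.nonzero(m["mask"]);print(t,m["score"],x.min(),x.max(),y.min(),y.max(),len(x))
E
```

```text
scene noz [197. 259.]
scene neck [364. 280.]
nozzle_mid 0.84 189 204 243 273 368
neck 0.96 322 390 250 310 734
top noz [445. 264.]
top neck [280. 204.]
nozzle_mid 0.72 439 456 259 270 167
neck 0.98 255 319 189 223 558
neck 0.65 203 276 288 350 830
```

View pics/scene.png

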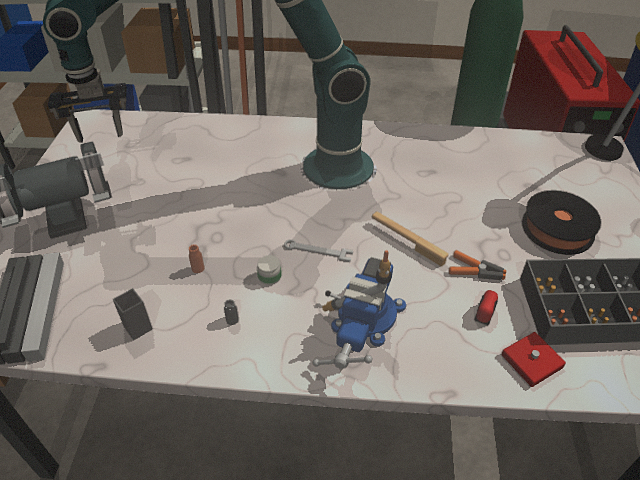

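View pics/top.png

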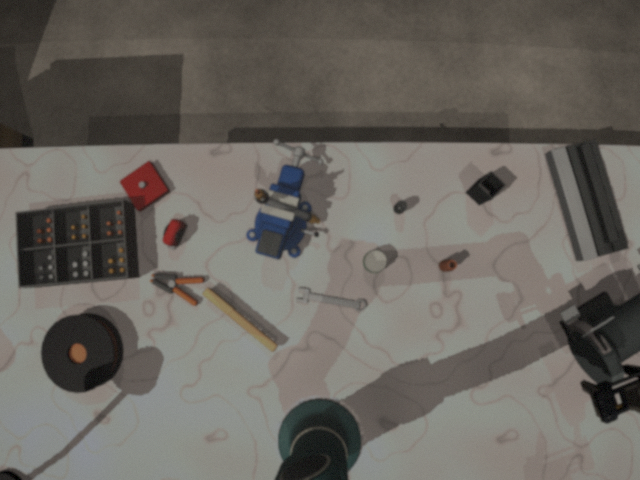

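Run:
```python
import cv2,numpy as np
a=cv2.imread("pics/scene.png")[235:325,315:415];b=cv2.imread("pics/top.png")[160:250,235:335]
f=lambda i:cv2.resize(i,(400,360),interpolation=cv2.INTER_CUBIC)
cv2.imwrite("pics/crop1.png",np.hstack([f(a),f(b)]))
```

```text
(no output)
```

View pics/crop1.png

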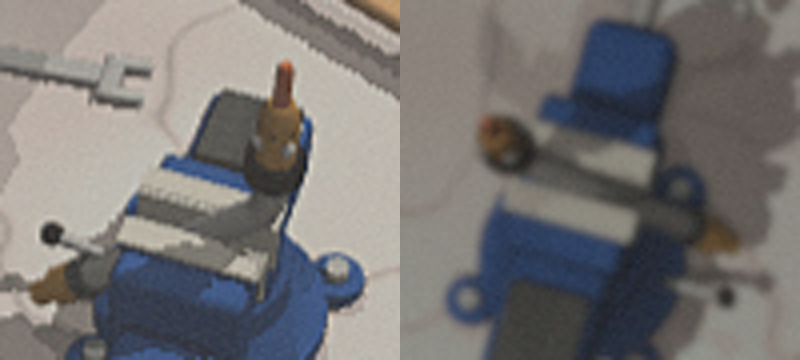

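Run:
```python
from h import *
np.set_printoptions(precision=1,suppress=True)
S=grab_frame("scene");T=grab_frame("top")
for n,a,b in [("tip",(386.3,251.8),(256.8,190.5)),("collar",(383.8,272.8),(261.5,195.5))]:
    print(n,tri([ray(S,*a),ray(T,*b)]))
C=[]
for p in (S,T):
    m=masks_of(p,"nozzle_mid")[0]["mask"];y,x=np.nonzero(m);C.append((x.mean(),y.mean()))
print(C,tri([ray(S,*C[0]),ray(T,*C[1])]))
w=grab_frame("wrist");s=sense();print(w["position"],w["K"],RM(w),s["position"],R.from_quat(s["eef_rot"][[1,2,3,0]]).as_matrix())
```

```text
tip [597.2 126.1 250.4]
collar [597.8 125.8 189.4]Traceback (most recent call last):
  File "<stdin>", line 8, in <module>
IndexError: list index out of range
```

Run:
```python
from h import *
np.set_printoptions(precision=2,suppress=True)
S=grab_frame("scene");ms=masks_of(S,"nozzle_mid")
T=grab_frame("top");mt=masks_of(T,"nozzle_mid")
C=[]
for p,m in ((S,ms),(T,mt)):
    for q in m: 
        y,x=np.nonzero(q["mask"]);print(q["score"],x.mean(),y.mean())
    y,x=np.nonzero(m[0]["mask"]) if m else ([264],[447]);C.append((np.mean(x),np.mean(y)))
print(tri([ray(S,*C[0]),ray(T,*C[1])]))
w=grab_frame("wrist");s=sense();print(w["position"],w["K"],RM(w),s["position"],R.from_quat(s["eef_rot"][[1,2,3,0]]).as_matrix(),s["time"])
```

```text
0.61 195.76897689768978 259.48514851485146
0.46 446.90954773869345 264.1256281407035
0.18 399.8904109589041 207.3082191780822
[ 450.9  -324.51   32.91]
[ 278.1  -591.22  384.47] [[354.19   0.   321.67]
 [  0.   354.19 241.17]
 [  0.     0.     1.  ]] [[ 0.31 -0.91 -0.26]
 [-0.95 -0.3  -0.09]
 [ 0.    0.28 -0.96]] [ 203.69 -617.29  214.6 ] [[ 0.95  0.31 -0.  ]
 [ 0.31 -0.95 -0.  ]
 [-0.    0.   -1.  ]] 1.7
```

```bash
cat >> h.py <<'E'
def go(target,cur):
    q=sense()["eef_rot"];M=R.from_quat([*q[1:],q[0]]).as_matrix();d=M.T@(np.array(target,float)-np.array(cur,float));print("shift",np.round(d/500,4),"mm",np.round(np.linalg.norm(d),1),"rows",np.linalg.norm(d)/41.7)
E
python3 - <<'E'
from h import *
print(sense()["eef_rot"])
go([452,-322,225],[203.686,-617.269,214.592]);go([330,-470,240],[203.686,-617.269,214.592])
E
```

```text
[ 3.95407705e-05  9.87325805e-01  1.58706501e-01 -2.11937283e-05]
shift [ 0.6567 -0.4051 -0.0209] mm 385.9 rows 9.255226331833986
shift [ 0.3322 -0.2005 -0.0508] mm 195.7 rows 4.6924611048213505
```

Call:
jog_arm --plan '[0.07,-0.04,-0.03,0,0,0,-1,0.14,-0.08,-0.05,0,0,0,-1,0.2,-0.12,-0.05,0,0,0,-1,0.26,-0.16,-0.05,0,0,0,-1,0.32,-0.2,-0.05,0,0,0,-1]'

```text
time: 2.12
position: [325.3, -470.8, 240.0]
eef_rot: [0.0, 0.987, 0.159, 0.0]
force: [0.9, 0.6, -1.1]
width: 91.7
```

Call:
jog_arm --plan '[0.07,-0.04,0,0,0,0,-1,0.14,-0.08,0,0,0,0,-1,0.21,-0.12,0,0,0,0,-1,0.27,-0.16,0.01,0,0,0,-1,0.33,-0.2,0.02,0,0,0,-1]'

```text
time: 2.53
position: [451.0, -323.9, 230.1]
eef_rot: [0.001, 0.987, 0.159, 0.001]
force: [0.4, -0.2, -0.1]
width: 91.5
```

Call:
jog_arm --plan '[0,0,0,0,0,0,-1,0,0,0,0,0,0,-1]'

```text
time: 2.7
position: [451.0, -323.3, 229.5]
eef_rot: [-0.0, 0.987, 0.161, 0.0]
force: [-0.2, -0.6, 0.4]
width: 91.9
```

Run:
```python
from h import *
np.set_printoptions(precision=2,suppress=True)
s=sense();print(s["position"],s["time"],s["force"])
w=grab_frame("wrist");save(w,"w1")
print(w["position"])
for m in masks_of(w,"nozzle_mid"):
    y,x=np.nonzero(m["mask"]);print(m["score"],x.min(),x.max(),y.min(),y.max(),x.mean(),y.mean())
print(spot_in(w,"nozzle_mid"))
print(proj(w,[452,-322,75]),proj(w,[452,-322,0]))
```

```text
[ 451.01 -323.27  229.46] 2.7 [-0.15 -0.59  0.39]
[ 525.29 -296.95  399.34]
0.92 307 338 199 239 322.059686888454 219.47260273972603
[{'centre': [456.3, -323.5, 56.4], 'score': 0.93}, {'centre': [364.0, -40.3, 5.6], 'score': 0.68}]
(np.float64(322.1384825047135), np.float64(224.39536500831144)) (np.float64(322.0442660064782), np.float64(209.15581081611475))
```

View pics/w1.png

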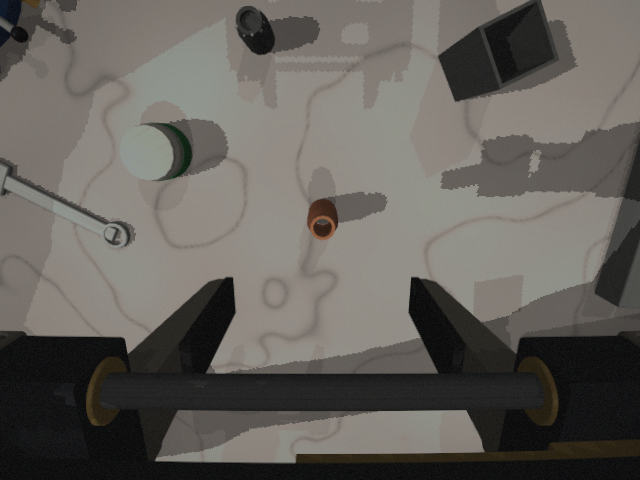

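Call:
jog_arm --plan '[-0.004,0,0.08,0,0,0,-1,-0.004,0,0.16,0,0,0,-1,-0.004,0,0.23,0,0,0,-1,-0.004,0,0.23,0,0,0,-1,-0.004,0,0.23,0,0,0,-1]'

```text
time: 3.27
position: [446.1, -326.9, 113.7]
eef_rot: [-0.001, 0.988, 0.158, -0.001]
force: [-0.0, -0.7, 0.4]
width: 91.8
```

Run:
```python
from h import *
np.set_printoptions(precision=2,suppress=True)
s=sense();print(s["position"],s["time"],s["force"])
w=grab_frame("wrist");save(w,"w2")
print(w["position"])
for m in masks_of(w,"nozzle_mid"):
    y,x=np.nonzero(m["mask"]);print(m["score"],x.min(),x.max(),y.min(),y.max(),x.mean(),y.mean())
c=(449.2,-323)
for z,r in ((75,12),(0,16)):
    P=np.array([proj(w,[c[0]+r*np.cos(a),c[1]+r*np.sin(a),z]) for a in np.linspace(0,6.28,60)]);print(z,P.min(0),P.max(0),proj(w,[*c,z]))
cv2.imwrite("pics/w2c.png",cv2.resize(cv2.imread("pics/w2.png")[100:320,220:420],None,fx=2.5,fy=2.5))
```

```text
[ 446.07 -326.86  113.67] 3.2667 [-0.03 -0.67  0.37]
[ 521.06 -301.28  283.36]
0.84 298 341 215 280 319.9388721480844 247.28798966853208
75 [300.44 244.53] [338.86 280.75] (np.float64(319.6436671518358), np.float64(262.93470394214546))
0 [300.99 213.17] [339.63 250.55] (np.float64(320.3079612570795), np.float64(232.1575656325119))
```

View pics/w2c.png

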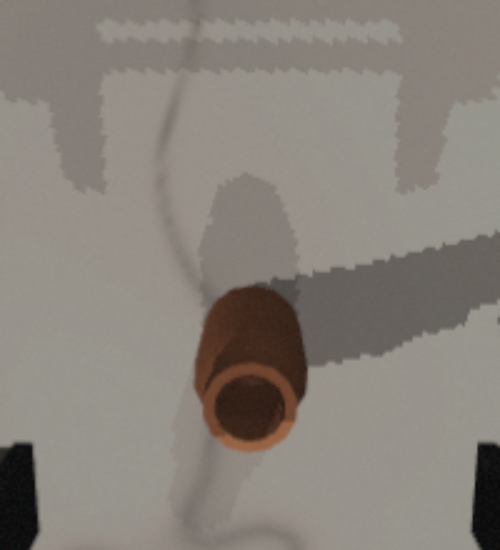

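Call:
jog_arm --plan '[0.008,-0.005,0,0,0,0,-1,0.008,-0.005,0.06,0,0,0,-1,0.008,-0.005,0.12,0,0,0,-1,0.008,-0.005,0.18,0,0,0,-1,0.008,-0.005,0.18,0,0,0,-1]'

```text
time: 3.78
position: [448.9, -321.0, 21.8]
eef_rot: [-0.002, 0.987, 0.159, -0.002]
force: [-0.6, 1.0, -0.2]
width: 91.8
```

Run:
```python
from h import *
np.set_printoptions(precision=3,suppress=True)
for i in range(4):
    w=grab_frame("wrist");s=sense();print(s["position"],s["eef_rot"],s["force"],s["time"])
go([449.2,-323,16],s["position"])
```

```text
[ 450.2   -321.789   24.054] [-0.001  0.987  0.159 -0.001] [ 0.016 -0.007  0.435] 3.8333
[ 451.554 -322.661   25.75 ] [0.    0.987 0.159 0.   ] [ 0.556  0.231 -0.114] 3.8833
[ 452.333 -323.205   26.717] [0.001 0.987 0.159 0.001] [ 0.197 -0.01   0.178] 3.9333
[ 452.617 -323.521   27.138] [0.001 0.987 0.159 0.002] [ 0.14  -0.995  0.011] 3.9833
shift [-0.006 -0.003  0.022] mm 11.7 rows 0.27966096167055937
```

Call:
jog_arm --plan '[0,0,0,0,0,0,-1,0,0,0,0,0,0,-1,0,0,0,0,0,0,-1,0,0,0,0,0,0,-1,0,0,0,0,0,0,-1]'

```text
time: 4.4
position: [450.9, -322.6, 25.0]
eef_rot: [0.0, 0.987, 0.159, 0.0]
force: [1.3, 0.4, 0.3]
width: 91.6
```

Run:
```python
from h import *
np.set_printoptions(precision=3,suppress=True)
for i in range(3):
    w=grab_frame("wrist");s=sense();print(s["position"],s["eef_rot"],s["force"],s["time"])
go([449.2,-323,16],s["position"])
```

```text
[ 450.841 -322.582   24.831] [0.    0.987 0.159 0.   ] [ 0.301  0.559 -0.022] 4.45
[ 450.773 -322.528   24.699] [0.    0.987 0.159 0.   ] [-0.513  0.23  -0.602] 4.5
[ 450.762 -322.504   24.623] [ 0.     0.987  0.159 -0.   ] [ 0.541 -0.266 -0.664] 4.55
shift [-0.003 -0.     0.017] mm 8.8 rows 0.21049137025610323
```

Call:
jog_arm --plan '[-0.001,0,0.006,0,0,0,-1,-0.002,0,0.012,0,0,0,-1,-0.003,0,0.017,0,0,0,-1,-0.003,0,0.017,0,0,0,0,-0.003,0,0.017,0,0,0,0]'

```text
time: 4.97
position: [449.1, -322.8, 15.7]
eef_rot: [-0.0, 0.987, 0.159, -0.0]
force: [-0.0, -0.6, -0.7]
width: 80.8
```

Call:
jog_arm --plan '[0,0,0,0,0,0,0.1,0,0,0,0,0,0,0.2,0,0,0,0,0,0,0.3,0,0,0,0,0,0,1,0,0,0,0,0,0,1]'

```text
time: 5.38
position: [449.4, -323.0, 16.2]
eef_rot: [0.0, 0.987, 0.159, 0.0]
force: [0.7, 0.2, 0.0]
width: 47.2
```

Call:
jog_arm --plan '[0,0,0,0,0,0,1,0,0,0,0,0,0,1,0,0,0,0,0,0,1,0,0,0,0,0,0,1,0,0,0,0,0,0,1]'

```text
time: 5.8
position: [449.4, -323.2, 16.2]
eef_rot: [0.0, 0.987, 0.159, 0.0]
force: [1.0, -0.6, 0.3]
width: 31.7
```

Call:
jog_arm --plan '[0,0,-0.02,0,0,0,1,0,0,-0.06,0,0,0,1,0,0,-0.12,0,0,0,1,0,0,-0.18,0,0,0,1,0,0,-0.24,0,0,0,1]'

```text
time: 6.22
position: [448.7, -322.4, 137.5]
eef_rot: [-0.001, 0.987, 0.159, -0.0]
force: [0.8, 0.1, -1.4]
width: 31.4
```

Call:
jog_arm --plan '[0,0,-0.06,0,0,0,1,0,0,-0.12,0,0,0,1,0,0,-0.18,0,0,0,1,0,0,-0.24,0,0,0,1,0,0,-0.3,0,0,0,1]'

```text
time: 6.63
position: [448.7, -322.3, 288.1]
eef_rot: [-0.0, 0.987, 0.159, -0.0]
force: [0.3, -0.5, -1.8]
width: 31.9
```

Call:
jog_arm --plan '[0,0,-0.03,0,0,0,1,0,0,-0.05,0,0,0,1,0,0,-0.05,0,0,0,1,0,0,-0.05,0,0,0,1,0,0,-0.05,0,0,0,1]'

```text
time: 7.05
position: [448.5, -322.4, 309.4]
eef_rot: [-0.001, 0.987, 0.159, -0.001]
force: [0.2, 0.7, -2.2]
width: 31.5
```

Run:
```python
from h import *
s=sense();print(s["position"],s["joint_pos"]);go([512,98,311],s["position"])
```

```text
[ 448.48110536 -322.40979477  309.44449206] [ 0.71594197  0.23036939 -0.18210015  1.7201391   0.04426774  1.19813881
 -0.72970851]
shift [ 0.3842 -0.7586 -0.002 ] mm 425.2 rows 10.196259874476462
```

Call:
jog_arm --plan '[0.02,-0.04,0,0,0,0,1,0.05,-0.1,0,0,0,0,1,0.08,-0.16,0,0,0,0,1,0.11,-0.22,0,0,0,0,1,0.14,-0.28,0,0,0,0,1]'

```text
time: 7.47
position: [471.1, -166.4, 309.4]
eef_rot: [-0.001, 0.987, 0.159, -0.001]
force: [1.3, 0.0, -1.1]
width: 31.4
```

Call:
jog_arm --plan '[0.03,-0.06,0,0,0,0,1,0.06,-0.12,0,0,0,0,1,0.09,-0.18,0,0,0,0,1,0.12,-0.24,0,0,0,0,1,0.15,-0.3,0,0,0,0,1]'

```text
time: 7.88
position: [495.2, -0.6, 309.5]
eef_rot: [-0.0, 0.987, 0.159, -0.001]
force: [0.6, -0.5, -2.0]
width: 31.6
```

Call:
jog_arm --plan '[0.03,-0.06,0,0,0,0,1,0.06,-0.11,0,0,0,0,1,0.08,-0.15,0,0,0,0,1,0.09,-0.17,0,0,0,0,1,0.09,-0.18,0,0,0,0,1]'

```text
time: 8.3
position: [510.2, 99.1, 309.7]
eef_rot: [-0.0, 0.987, 0.16, -0.001]
force: [-0.6, -1.4, -0.9]
width: 32.0
```

Call:
jog_arm --plan '[0,0,0,0,0,0,1,0,0,0,0,0,0,1,0,0,0,0,0,0,1,0,0,0,0,0,0,1,0,0,0,0,0,0,1]'

```text
time: 8.72
position: [510.8, 96.2, 311.1]
eef_rot: [0.0, 0.987, 0.158, 0.0]
force: [-0.0, 0.5, -1.9]
width: 31.8
```

Run:
```python
from h import *
np.set_printoptions(precision=2,suppress=True)
w=grab_frame("wrist");s=sense();print(s["position"],s["eef_rot"],s["time"],w["position"]);save(w,"w3")
for z in (250,187): print(z,proj(w,[597.5,126,z]))
np.savez("w3",**{k:w[k] for k in("K","k1","position","rotation")})
```

```text
[510.77  96.48 311.15] [0.   0.99 0.16 0.  ] 8.7667 [585.21 122.21 481.  ]
250 (np.float64(321.5657776459977), np.float64(117.40981453642667))
187 (np.float64(321.4926731479128), np.float64(122.06371751208498))
```

View pics/w3.png

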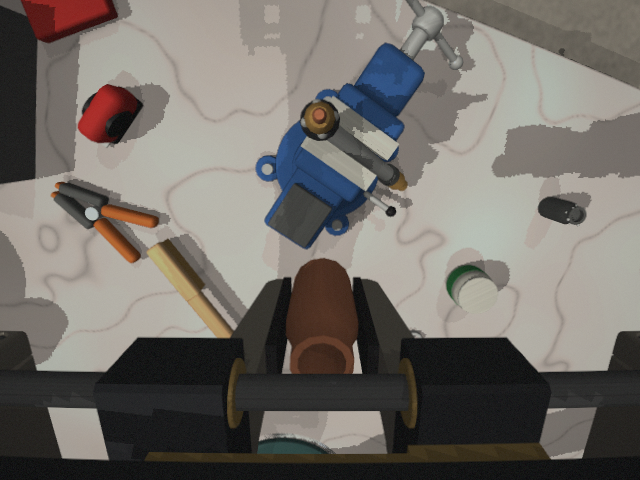

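Call:
jog_arm --plan '[-0.05,0.05,0,0,0,0,1,-0.1,0.1,0,0,0,0,1,-0.12,0.12,0,0,0,0,1,-0.12,0.12,0,0,0,0,1,-0.12,0.12,0,0,0,0,1]'

```text
time: 9.18
position: [472.6, 21.0, 311.5]
eef_rot: [0.0, 0.988, 0.158, 0.001]
force: [-0.4, 0.0, -1.2]
width: 31.5
```

Call:
jog_arm --plan '[0,0,0,0,0,0,1,0,0,0,0,0,0,1,0,0,0,0,0,0,1,0,0,0,0,0,0,1,0,0,0,0,0,0,1]'

```text
time: 9.6
position: [472.6, 22.2, 310.9]
eef_rot: [-0.0, 0.987, 0.159, -0.0]
force: [0.3, -1.2, -1.3]
width: 32.0
```

Run:
```python
from h import *
np.set_printoptions(precision=2,suppress=True)
w=grab_frame("wrist");s=sense();print(s["position"],s["eef_rot"],s["time"],w["position"]);save(w,"w4")
np.savez("w4",**{k:w[k] for k in("K","k1","position","rotation")})
u,v=map(int,proj(w,[597.5,126,215]));print(u,v)
f=lambda i:cv2.resize(i,(400,400),interpolation=cv2.INTER_CUBIC)
a=cv2.imread("pics/w3.png");b=cv2.imread("pics/w4.png")
cv2.imwrite("pics/crop2.png",np.hstack([f(a[95:145,296:346]),f(b[v-25:v+25,u-25:u+25])]))
```

```text
[472.61  22.11 310.96] [-0.    0.99  0.16 -0.  ] 9.65 [547.07  48.32 480.79]
235 28
```

View pics/crop2.png

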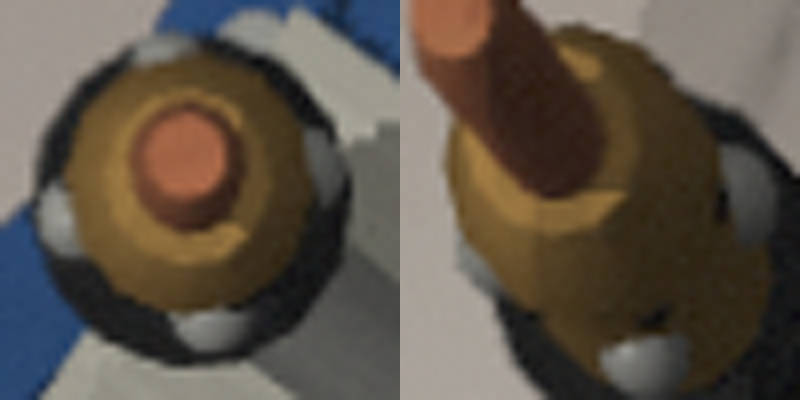

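Run:
```python
from h import *
np.set_printoptions(precision=2,suppress=True)
A=dict(np.load("w3.npz"));B=dict(np.load("w4.npz"))
ta=(319.25-.44,113.1-.44);ca=(320.2-.44,120.6-.44);tb=(216.25-.44,6.5-.44)
t=tri([ray(A,*ta),ray(B,*tb)]);print("tip",t)
for z in (250,253):
    for q in (ta,):
        c,d=ray(A,*q);print(z,c+d*(z-c[2])/d[2])
for z in (184,187,190):
    c,d=ray(A,*ca);print(z,c+d*(z-c[2])/d[2])
# radius of collar in px for z
for z in (180,187,194):
    P=np.array([proj(A,[600+16*np.cos(a),127+16*np.sin(a),z]) for a in np.linspace(0,6.28,90)]);print(z,np.ptp(P,axis=0)*8)
# held nozzle in view B: expected silhouettes
T=np.array([472.61,22.11,310.96])
for p,T in((A,np.array([510.77,96.48,311.15])),(B,T)):
    print("noz top",proj(p,T+[0,0,59-.2]),"rim",proj(p,T-[0,0,16.2]))
    P=np.array([proj(p,T+[12*np.cos(a),12*np.sin(a),58.8]) for a in np.linspace(0,6.28,90)]);print(P.min(0),P.max(0))
    P=np.array([proj(p,T+[16*np.cos(a),16*np.sin(a),-16.2]) for a in np.linspace(0,6.28,90)]);print(P.min(0),P.max(0))
```

```text
tip [598.91 128.71 252.2 ]
250 [599.63 128.48 250.  ]
253 [599.44 128.4  253.  ]
184 [598.58 127.8  184.  ]
187 [598.44 127.75 187.  ]
190 [598.31 127.69 190.  ]
180 [316.87 332.17]
187 [324.52 340.29]
194 [332.54 348.81]
noz top (np.float64(324.9471107582234), np.float64(363.9275755395146)) rim (np.float64(323.61937250911996), np.float64(283.32456015453124))
[292.04 334.92] [357.85 391.31]
[295.39 256.57] [351.84 308.89]
noz top (np.float64(325.7745944965702), np.float64(364.29439232204965)) rim (np.float64(324.2534293197209), np.float64(283.55260594969286))
[292.88 335.32] [358.68 391.66]
[296.04 256.81] [352.47 309.1 ]
```

Run:
```python
from h import *
a=cv2.imread("pics/w3.png")[245:385,265:385].copy()
a=cv2.resize(np.clip(a*1.6,0,255).astype(np.uint8),None,fx=4,fy=4,interpolation=cv2.INTER_CUBIC)
A=dict(np.load("w3.npz"));T=np.array([510.77,96.48,311.15])
for r,z,c in((12,58.8,(0,255,0)),(16,-16.2,(255,255,0)),(16,33.8,(255,0,255))):
    P=np.array([proj(A,T+[r*np.cos(t),r*np.sin(t),z]) for t in np.linspace(0,6.3,60)]);P=((P-[265,245]+.5)*4).astype(int);cv2.polylines(a,[P],True,c,1)
cv2.imwrite("pics/crop3.png",a)
```

```text
(no output)
```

View pics/crop3.png

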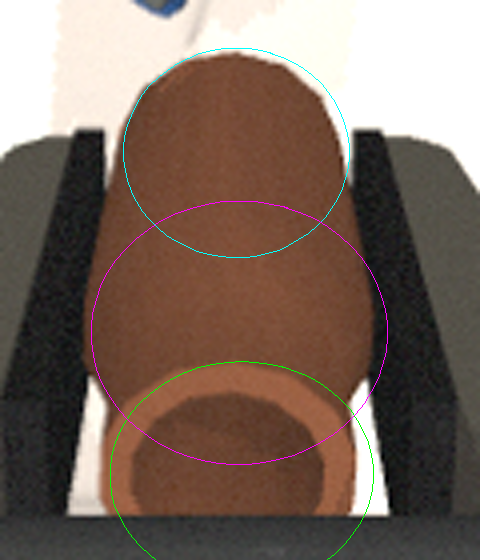

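Run:
```python
from h import *
s=sense();print(s["position"]);go([599.6,127.5,301],s["position"])
```

```text
[472.61350836  22.11117699 310.96178833]
shift [ 0.3073 -0.1203  0.0199] mm 165.3 rows 3.9645742415176093
```

Call:
jog_arm --plan '[0.06,-0.025,0,0,0,0,1,0.13,-0.05,0,0,0,0,1,0.2,-0.08,0,0,0,0,1,0.26,-0.105,0.01,0,0,0,1,0.307,-0.12,0.02,0,0,0,1]'

```text
time: 10.07
position: [601.1, 129.6, 300.7]
eef_rot: [-0.001, 0.987, 0.16, 0.0]
force: [-0.3, 0.4, -1.7]
width: 31.8
```

Call:
jog_arm --plan '[0,0,0,0,0,0,1,0,0,0,0,0,0,1,0,0,0,0,0,0,1,0,0,0,0,0,0,1,0,0,0,0,0,0,1]'

```text
time: 10.48
position: [599.1, 125.7, 301.7]
eef_rot: [0.0, 0.987, 0.158, 0.0]
force: [-0.4, -0.4, -1.9]
width: 31.6
```

Run:
```python
from h import *
s=sense();print(s["position"],s["eef_rot"],s["force"],s["wrist_torque"]);go([599.6,127.5,226],s["position"])
```

```text
[599.14618434 125.71423563 301.73280329] [4.08272919e-04 9.87428046e-01 1.58068212e-01 3.57257448e-04] [-0.38387948 -0.4310689  -1.86889249] [ 0.03934735  0.04720268 -0.04185027]
shift [ 0.0019 -0.0032  0.1515] mm 75.8 rows 1.8166717905553298
```

Call:
jog_arm --plan '[0,0,0.02,0,0,0,1,0,0,0.05,0,0,0,1,0,0,0.08,0,0,0,1,0,0,0.1,0,0,0,1,0,0,0.11,0,0,0,1]'

```text
time: 10.9
position: [598.5, 125.9, 244.3]
eef_rot: [0.0, 0.987, 0.158, -0.001]
force: [-0.0, -0.5, -1.3]
width: 31.6
```

Call:
jog_arm --plan '[0,0,0,0,0,0,1,0,0,0,0,0,0,1,0,0,0,0,0,0,1,0,0,0,0,0,0,1,0,0,0,0,0,0,1]'

```text
time: 11.32
position: [599.9, 126.8, 246.8]
eef_rot: [0.0, 0.987, 0.159, 0.001]
force: [0.3, 0.1, -2.3]
width: 31.8
```

Run:
```python
from h import *
s=sense();print(s["position"],s["eef_rot"],s["force"],s["wrist_torque"]);go([599.6,127.5,226],s["position"])
```

```text
[599.85003604 126.84557407 246.79607943] [2.91277098e-05 9.87329070e-01 1.58684938e-01 6.30817774e-04] [ 0.31224735  0.07843576 -2.27207098] [ 0.02947444 -0.03027983  0.00083868]
shift [-0.0001 -0.0014  0.0416] mm 20.8 rows 0.49898983626020094
```

Call:
jog_arm --plan '[0,-0.001,0.01,0,0,0,1,0,-0.001,0.02,0,0,0,1,0,-0.001,0.03,0,0,0,1,0,-0.001,0.04,0,0,0,1,0,-0.001,0.04,0,0,0,1]'

```text
time: 11.73
position: [598.5, 126.9, 224.4]
eef_rot: [0.0, 0.987, 0.159, -0.001]
force: [0.0, -1.0, -1.5]
width: 31.6
```

Call:
jog_arm --plan '[0,0,0,0,0,0,1,0,0,0,0,0,0,1,0,0,0,0,0,0,1,0,0,0,0,0,0,1,0,0,0,0,0,0,1]'

```text
time: 12.15
position: [599.5, 127.2, 226.3]
eef_rot: [0.0, 0.987, 0.159, 0.0]
force: [0.3, 0.0, -0.9]
width: 31.7
```

Call:
jog_arm --plan '[0,0,0.003,0,0,0,1,0,0,0.006,0,0,0,1,0,0,0.009,0,0,0,1,0,0,0.012,0,0,0,1,0,0,0.012,0,0,0,1]'

```text
time: 12.57
position: [599.1, 127.0, 219.7]
eef_rot: [0.0, 0.987, 0.159, -0.0]
force: [-0.3, 0.7, -1.4]
width: 32.0
```

Run:
```python
from h import *
for i in range(3):
    s=sense();print(s["position"],s["eef_rot"],s["force"],s["wrist_torque"],s["width"]);grab_frame("wrist")
```

```text
[599.08782161 127.02091916 219.70996467] [ 1.44511339e-04  9.87331743e-01  1.58669030e-01 -3.83074246e-04] [-0.31440516  0.72978662 -1.40881428] [-0.12093593  0.03583304  0.05287991] 32.000964837964084
[599.10604255 126.99637661 219.71223004] [ 1.19683879e-04  9.87332448e-01  1.58664655e-01 -3.87618518e-04] [-0.52007853 -0.80592217 -1.93951948] [-0.10551681  0.10279052 -0.00052339] 31.841694462114205
[599.09057212 126.98814802 219.77766979] [ 1.33758974e-04  9.87334795e-01  1.58650085e-01 -3.68991846e-04] [ 0.1221909  -0.66377146 -4.1345159 ] [-0.15629348  0.14759683  0.00920983] 31.87118308947514
```

Call:
jog_arm --plan '[0,0,0.003,0,0,0,1,0,0,0.006,0,0,0,1,0,0,0.009,0,0,0,1,0,0,0.012,0,0,0,1,0,0,0.014,0,0,0,1]'

```text
time: 13.13
position: [599.9, 127.3, 215.6]
eef_rot: [0.0, 0.987, 0.159, 0.001]
force: [-4.3, -2.4, 14.1]
width: 31.5
```

Call:
jog_arm --plan '[0,0,0.002,0,0,0,1,0,0,0.004,0,0,0,1,0,0,0.006,0,0,0,1,0,0,0.008,0,0,0,1,0,0,0.01,0,0,0,1]'

```text
time: 13.55
position: [600.1, 127.4, 211.7]
eef_rot: [0.001, 0.987, 0.159, 0.002]
force: [-4.2, -2.3, 11.7]
width: 32.1
```

Call:
jog_arm --plan '[-0.001,0,0.002,0,0,0,1,-0.0015,0,0.004,0,0,0,1,-0.0015,0,0.006,0,0,0,1,-0.0015,0,0.008,0,0,0,1,-0.0015,0,0.008,0,0,0,1]'

```text
time: 13.97
position: [599.2, 127.1, 206.0]
eef_rot: [0.0, 0.987, 0.159, 0.001]
force: [-3.0, -1.9, 12.2]
width: 31.8
```

Run:
```python
from h import *
for i in range(3):
    s=sense();print(s["position"],s["eef_rot"],s["force"],s["wrist_torque"],s["width"]);grab_frame("wrist")
```

```text
[599.15078619 127.07777399 206.00989973] [2.84582749e-04 9.87337255e-01 1.58633198e-01 7.56636452e-04] [-3.03650657 -1.85984449 12.21667421] [-0.47422814  1.01222237 -0.01966835] 31.7554877233622
[599.17367139 127.06190707 206.03848253] [2.77788922e-04 9.87339901e-01 1.58616518e-01 8.02061633e-04] [-5.36955107 -2.08284087 12.07385372] [-0.51964923  1.05628196 -0.03171425] 31.431659527916878
[599.14012055 127.11045603 206.03021269] [2.60473732e-04 9.87338044e-01 1.58628179e-01 7.87851504e-04] [-3.97742425 -2.21606433 12.75863671] [-0.51511079  1.07006899  0.01927485] 31.51580957310205
```

Run:
```python
from h import *
w=grab_frame("wrist");save(w,"w5")
f=lambda n:cv2.resize(np.clip(cv2.imread(n)[245:385,265:385]*1.6,0,255).astype(np.uint8),None,fx=3.3,fy=3.3,interpolation=cv2.INTER_CUBIC)
cv2.imwrite("pics/crop4.png",np.hstack([f("pics/w3.png"),f("pics/w5.png")]))
```

```text
(no output)
```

View pics/crop4.png

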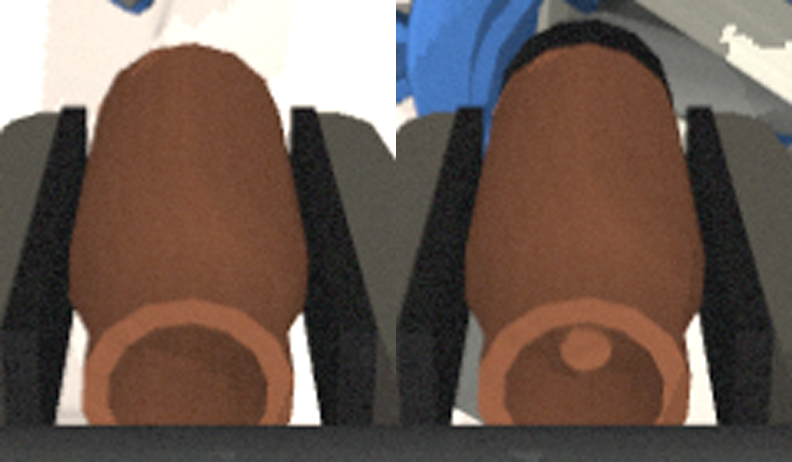

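Run:
```python
from h import *
np.set_printoptions(precision=1,suppress=True)
w=grab_frame("wrist");s=sense();T=s["position"];print(T,s["force"])
e=lambda c,z,r=16:np.array([proj(w,[c[0]+r*np.cos(t),c[1]+r*np.sin(t),z]) for t in np.linspace(0,6.3,90)])
P=e(T,T[2]-16.2);print("rim top row",P[:,1].min(),"obs 258.6")
for c in((598,127),(599,127.3),(600,127.6)):
  for sz in(178,182,186.2): print(c,sz,"collar top row",e(c,sz)[:,1].min(),"(251)  tip",np.array(proj(w,[*c,sz+66])),"(322.3,351)")
```

```text
[599.2 127.1 206. ] [-3.6 -2.2 12.6]
rim top row 256.66747053024443 obs 258.6
(598, 127) 178 collar top row 252.0645924279768 (251)  tip [324.4 336.1] (322.3,351)
(598, 127) 182 collar top row 254.19085501536455 (251)  tip [324.4 341.3] (322.3,351)
(598, 127) 186.2 collar top row 256.511260676003 (251)  tip [324.5 347.1] (322.3,351)
(599, 127.3) 178 collar top row 250.36900494136069 (251)  tip [324.4 333.9] (322.3,351)
(599, 127.3) 182 collar top row 252.46636689855737 (251)  tip [324.5 339.1] (322.3,351)
(599, 127.3) 186.2 collar top row 254.7553745827586 (251)  tip [324.6 344.8] (322.3,351)
(600, 127.6) 178 collar top row 248.66864951701154 (251)  tip [324.5 331.7] (322.3,351)
(600, 127.6) 182 collar top row 250.7369275325836 (251)  tip [324.6 336.8] (322.3,351)
(600, 127.6) 186.2 collar top row 252.99433327676755 (251)  tip [324.7 342.5] (322.3,351)
```

Call:
jog_arm --plan '[-0.001,0,0.001,0,0,0,1,-0.0015,0,0.002,0,0,0,1,-0.0015,0,0.003,0,0,0,1,-0.0015,0,0.004,0,0,0,1,-0.0015,0,0.004,0,0,0,1]'

```text
time: 14.63
position: [599.2, 127.1, 205.9]
eef_rot: [0.0, 0.987, 0.159, 0.002]
force: [-6.5, -2.2, 20.8]
width: 31.5
```

Run:
```python
from h import *
for i in range(3):
    s=sense();print(s["position"],s["eef_rot"],s["force"],s["wrist_torque"],s["width"]);grab_frame("wrist")
```

```text
[599.23242182 127.07836478 205.91858279] [3.90262127e-04 9.87348406e-01 1.58552913e-01 1.98672736e-03] [-6.49920434 -2.2060159  20.84977256] [-0.65102799  1.48197007  0.0435711 ] 31.481537367596747
[599.22291771 127.13547734 205.92152996] [3.73415101e-04 9.87338677e-01 1.58613332e-01 2.00192011e-03] [-6.00511071 -1.83079472 20.34131573] [-0.64979951  1.43974101 -0.03874025] 31.579828895064992
[599.2251205  127.12597206 205.92762053] [3.80082268e-04 9.87339395e-01 1.58608685e-01 2.01491500e-03] [-6.23444272 -2.41960706 21.23840788] [-0.60745466  1.469954    0.03584111] 32.04047647151259
```

Call:
jog_arm --plan '[0,0,-0.002,0,0,0,1,0,0,-0.004,0,0,0,1,0,0,-0.006,0,0,0,1,0,0,-0.007,0,0,0,1,0,0,-0.007,0,0,0,1]'

```text
time: 15.2
position: [598.9, 127.0, 206.1]
eef_rot: [-0.0, 0.987, 0.159, 0.001]
force: [1.9, -0.1, 5.1]
width: 31.6
```

Run:
```python
from h import *
for i in range(3):
    grab_frame("wrist");s=sense();print(s["position"],s["eef_rot"],s["force"],s["wrist_torque"],s["width"])
```

```text
[598.85615952 127.00478229 206.10291164] [-1.11433736e-04  9.87328957e-01  1.58683226e-01  1.07366548e-03] [1.07743396 0.4050024  5.36088794] [-0.03374376 -0.2837546  -0.01550396] 31.784821565510942
[598.88925133 126.95857688 206.11025341] [-1.09032325e-04  9.87334104e-01  1.58651052e-01  1.09523497e-03] [ 1.82933164 -0.84463459  5.37184304] [-0.0221079  -0.35419013  0.01120355] 31.689345565341696
[598.89138427 127.00154364 206.10188092] [-1.28164309e-04  9.87331241e-01  1.58668855e-01  1.09444637e-03] [ 1.90813516 -0.39700628  5.20107911] [-0.07388475 -0.25736155  0.01551585] 31.599220301467717
```

Call:
jog_arm --plan '[0,0,-0.001,0,0,0,1,0,0,-0.002,0,0,0,1,0,0,-0.003,0,0,0,1,0,0,-0.004,0,0,0,1,0,0,-0.005,0,0,0,1]'

```text
time: 15.77
position: [598.0, 126.7, 206.6]
eef_rot: [-0.0, 0.987, 0.159, -0.0]
force: [6.1, 0.8, -8.3]
width: 31.7
```

Call:
jog_arm --plan '[0,0,-0.0005,0,0,0,1,0,0,-0.001,0,0,0,1,0,0,-0.0015,0,0,0,1,0,0,-0.002,0,0,0,1,0,0,-0.002,0,0,0,1]'

```text
time: 16.18
position: [597.9, 126.7, 206.9]
eef_rot: [-0.0, 0.987, 0.159, -0.0]
force: [6.8, 1.1, -10.1]
width: 31.6
```

Call:
jog_arm --plan '[0.001,0,0,0,0,0,1,0.002,0,0,0,0,0,1,0.003,0,0,0,0,0,1,0.003,0,0,0,0,0,1,0.003,0,0,0,0,0,1]'

```text
time: 16.6
position: [598.5, 126.7, 207.5]
eef_rot: [0.0, 0.987, 0.159, -0.001]
force: [4.0, 0.8, -12.6]
width: 31.7
```

Call:
jog_arm --plan '[0.0005,0,-0.0005,0,0,0,1,0.001,0,-0.001,0,0,0,1,0.001,0,-0.0015,0,0,0,1,0.001,0,-0.0015,0,0,0,1,0.001,0,-0.0015,0,0,0,1]'

```text
time: 17.02
position: [598.7, 126.9, 208.3]
eef_rot: [0.0, 0.987, 0.159, -0.002]
force: [3.4, -1.0, -21.6]
width: 31.9
```

Call:
jog_arm --plan '[0,0,0.001,0,0,0,1,0,0,0.001,0,0,0,1]'

```text
time: 17.18
position: [598.7, 126.9, 208.3]
eef_rot: [0.0, 0.987, 0.159, -0.001]
force: [2.1, -1.0, -21.1]
width: 31.7
```

Call:
jog_arm --plan '[0,0,0.001,0,0,0,1,0,0,0.0015,0,0,0,1,0,0,0.0015,0,0,0,1]'

```text
time: 17.43
position: [598.8, 127.0, 208.3]
eef_rot: [0.0, 0.987, 0.159, -0.001]
force: [-1.9, -1.9, -18.3]
width: 31.6
```

Call:
jog_arm --plan '[0,0,0.0005,0,0,0,1,0,0,0.0005,0,0,0,1,0,0,0.0005,0,0,0,1,0,0,0.0005,0,0,0,1]'

```text
time: 17.77
position: [599.0, 127.0, 208.3]
eef_rot: [0.0, 0.987, 0.159, -0.001]
force: [-5.2, -2.6, -16.1]
width: 31.6
```

Call:
jog_arm --plan '[0,0,0,0,0,0,1,0,0,0,0,0,0,1,0,0,0,0,0,0,1,0,0,0,0,0,0,1]'

```text
time: 18.1
position: [599.0, 127.0, 208.2]
eef_rot: [0.0, 0.987, 0.159, -0.001]
force: [-3.8, -2.9, -15.5]
width: 31.6
```

Call:
jog_arm --plan '[0,0,0.001,0,0,0,1,0,0,0.002,0,0,0,1,0,0,0.003,0,0,0,1,0,0,0.004,0,0,0,1,0,0,0.005,0,0,0,1]'

```text
time: 18.52
position: [599.6, 127.3, 207.8]
eef_rot: [0.0, 0.987, 0.159, 0.0]
force: [-7.8, -3.2, -4.6]
width: 31.6
```

Call:
jog_arm --plan '[0,0,0.001,0,0,0,1,0,0,0.002,0,0,0,1,0,0,0.003,0,0,0,1,0,0,0.004,0,0,0,1,0,0,0.005,0,0,0,1]'

```text
time: 18.93
position: [600.4, 127.6, 206.3]
eef_rot: [0.0, 0.987, 0.159, 0.001]
force: [-7.0, -3.4, -0.4]
width: 31.7
```

Call:
jog_arm --plan '[-0.001,0,0.001,0,0,0,1,-0.002,0,0.002,0,0,0,1,-0.003,0,0.003,0,0,0,1,-0.003,0,0.004,0,0,0,1,-0.003,0,0.004,0,0,0,1]'

```text
time: 19.35
position: [600.4, 127.6, 206.1]
eef_rot: [0.0, 0.987, 0.159, 0.003]
force: [-6.0, -3.7, 3.1]
width: 31.5
```

Run:
```python
from h import *
np.set_printoptions(precision=2,suppress=True)
for i in range(2):
    w=grab_frame("wrist");s=sense();print(s["position"],s["eef_rot"],s["force"],s["wrist_torque"],s["width"])
save(w,"w6")
S=grab_frame("scene");save(S,"s6")
c=(599.2,127.1)
for sz in (186.2,189.7): print(sz,"seat",proj(S,[*c,sz]),"noz top",proj(S,[*c,sz+75]))
f=lambda n:cv2.resize(np.clip(cv2.imread(n)[245:385,265:385]*1.6,0,255).astype(np.uint8),None,fx=3.3,fy=3.3,interpolation=cv2.INTER_CUBIC)
sc=cv2.resize(cv2.imread("pics/s6.png")[230:300,355:415],(396,462),interpolation=cv2.INTER_CUBIC)
cv2.imwrite("pics/crop6.png",np.hstack([f("pics/w6.png"),sc]))
```

```text
[600.41 127.58 206.11] [0.   0.99 0.16 0.  ] [-5.88 -3.76  4.29] [-0.88  1.64  0.01] 31.656455879165893
[600.42 127.61 206.11] [0.   0.99 0.16 0.  ] [-6.71 -4.33  4.4 ] [-0.9   1.63 -0.03] 31.719873648646978
186.2 seat (np.float64(383.4639814285795), np.float64(274.4681086582217)) noz top (np.float64(386.5213378784727), np.float64(248.7524522540848))
189.7 seat (np.float64(383.60098829021564), np.float64(273.32082234727386)) noz top (np.float64(386.67047218967167), np.float64(247.49194050500398))
```

View pics/crop6.png

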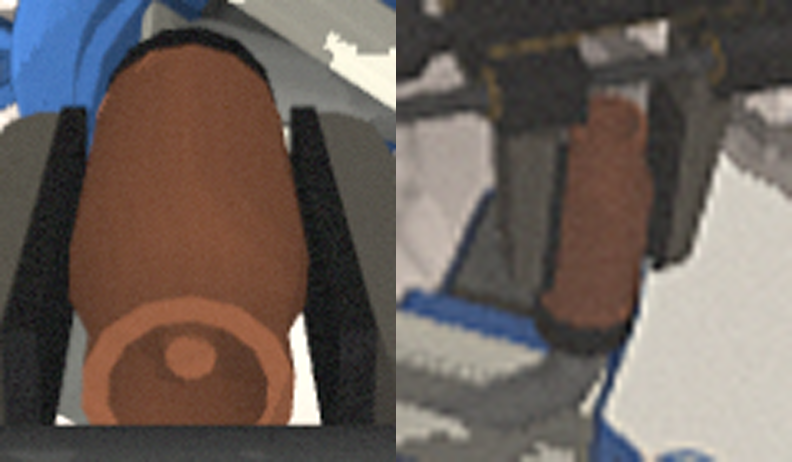

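Call:
jog_arm --plan '[0,0,0,0,0,0,0.1,0,0,0,0,0,0,-0.3,0,0,0,0,0,0,-1,0,0,0,0,0,0,-1,0,0,0,0,0,0,-1]'

```text
time: 19.92
position: [599.3, 127.5, 202.3]
eef_rot: [-0.0, 0.987, 0.159, 0.001]
force: [-0.2, 0.1, 0.1]
width: 63.2
```

Call:
jog_arm --plan '[0,0,0,0,0,0,-1,0,0,0,0,0,0,-1,0,0,0,0,0,0,-1,0,0,0,0,0,0,-1,0,0,0,0,0,0,-1]'

```text
time: 20.33
position: [598.4, 126.9, 201.2]
eef_rot: [-0.0, 0.987, 0.159, -0.0]
force: [0.2, 0.5, -0.1]
width: 91.8
```

Run:
```python
from h import *
np.set_printoptions(precision=2,suppress=True)
s=sense();print(s["position"],s["eef_rot"],s["force"],s["width"])
```

```text
[598.36 126.89 201.18] [-0.    0.99  0.16 -0.  ] [ 0.25  0.55 -0.08] 91.75047664348978
```

Call:
jog_arm --plan '[0,0,-0.02,0,0,0,-1,0,0,-0.06,0,0,0,-1,0,0,-0.12,0,0,0,-1,0,0,-0.18,0,0,0,-1,0,0,-0.24,0,0,0,-1]'

```text
time: 20.75
position: [598.2, 127.0, 323.4]
eef_rot: [-0.0, 0.987, 0.159, 0.0]
force: [1.5, 0.0, -0.1]
width: 92.0
```

Call:
jog_arm --plan '[-0.05,0,0,0,0,0,-1,-0.1,0,0,0,0,0,-1,-0.15,0,0,0,0,0,-1,-0.18,0,0,0,0,0,-1,-0.18,0,0,0,0,0,-1]'

```text
time: 21.17
position: [510.8, 98.0, 322.6]
eef_rot: [0.001, 0.987, 0.159, 0.0]
force: [0.4, 0.2, -0.7]
width: 92.3
```

Call:
jog_arm --plan '[0,0,0,0,0,0,-1,0,0,0,0,0,0,-1,0,0,0,0,0,0,-1,0,0,0,0,0,0,-1,0,0,0,0,0,0,-1]'

```text
time: 21.58
position: [513.3, 99.0, 321.0]
eef_rot: [-0.0, 0.987, 0.159, -0.0]
force: [0.6, 0.2, 0.5]
width: 92.0
```

Run:
```python
from h import *
np.set_printoptions(precision=2,suppress=True)
w=grab_frame("wrist");s=sense();save(w,"w7");S=grab_frame("scene");save(S,"s7")
print(s["position"],s["force"],s["time"])
c=(599.2,127.1)
im=[]
for n,p,o,k in (("w7",w,(285,75),80),("s7",S,(345,230),60)):
    a=cv2.imread(f"pics/{n}.png")[o[1]:o[1]+k,o[0]:o[0]+k];m=400/k;a=cv2.resize(a,(400,400),interpolation=cv2.INTER_CUBIC)
    for r,z,col in ((16,189.7,(255,255,0)),(12,264.7,(0,255,0))):
        P=np.array([proj(p,[c[0]+r*np.cos(t),c[1]+r*np.sin(t),z]) for t in np.linspace(0,6.3,60)]);cv2.polylines(a,[((P-o+.5)*m).astype(int)],True,col,1)
    im.append(a)
cv2.imwrite("pics/crop7.png",np.hstack(im))
```

```text
[513.23  98.97 321.  ] [-0.12  0.04 -1.04] 21.6333
```

View pics/crop7.png

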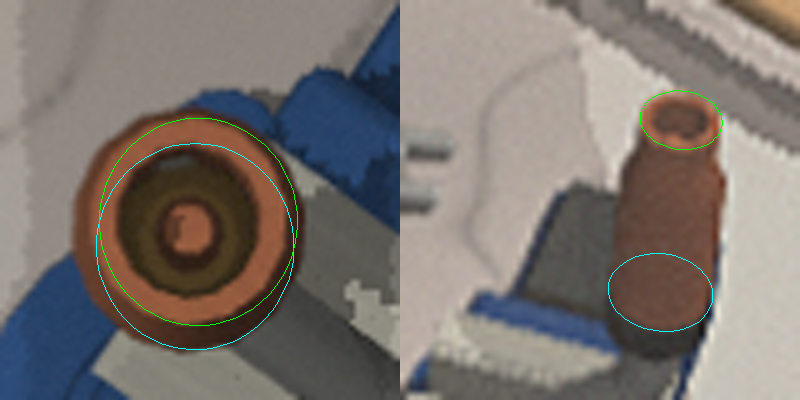

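```bash
python3 -c "
from rig import *
print(job_done(),sense()['time'])"
```

```text
the job is handed in; nothing more can be done
the job is handed in; nothing more can be done
```

The new nozzle is on the neck, snapped over the balls and pull-tested. It has been let go, and the job was handed in at about 21.7 s.

- **Fitting:** I found the nozzle and neck from the scene, top and wrist cameras, gripped the barrel and lowered it over the tip. Push readings were 12 to 14 N going over the balls. Once down it was rigid: another 8 N lowered it only about 0.1 mm, which I took as the rim on the collar.
- **Pull test:** The pull rose in steps, but the last step overshot what I aimed for. The wrist read 21.6 N, about 20 N on the balls once the nozzle's own weight is taken off. I eased it straight back to about 16 N and held that for about 0.6 s. The nozzle lifted about 2 mm, held, and came back down as I eased off.
- **Last checks:** After release the wrist view shows the tip centred in the bore, and the scene view shows the nozzle upright with its rim against the black collar. The gripper is open and clear, with about zero force. I never reached for or pushed the other things, but I did not re-measure their positions.
- **Disagreements:**
  - The cameras first put the seat at about z = 186 mm, while the rim came to rest at about 189.7 mm. The push and pull forces, and the nozzle's top as seen in the final scene view, fit 189.7 mm, so I trusted that.
  - Side forces of up to about 8 N showed on the wrist while pressing and easing off.

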